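Set the snap press: sled home, then the guarded lever

ROBOT

A 6-joint arm with a two-finger parallel gripper is mounted at the origin on the work surface. World frame = base frame: x ahead of the robot, y to its left, z up, the work surface at z = 0. Lengths are in m, angles in rad, forces in N, time in s.
With the tool pointing down it reaches from about 0.4 to 0.825 m from the base axis. Payload 7 kg.
Tool frame: the origin (TCP) lies between the finger pads; the fingertips stand 8 mm ahead of it and the grasp point (between the pads) lies 11 mm behind it; y points along the fingers, z is the direction in which the jaws open and shut, and the axes are right-handed (so a half turn about y gives the same grasp; the last joint's range is limited). The gripper opens to 85 mm and grips with 20 to 120 N. Pads are 22 mm wide; open, the fingers measure 114 mm over their backs; the gripper's body (76 mm by 85 mm) begins 54 mm behind the grasp point. The pads swing forward as they close: fully open they stand 13 mm farther back than shut.
Start: joints at [-0.915, 0.359, 0.012, 0, -1.224, -0.288], TCP at [0.243, -0.63, 0.239] pointing down, gripper open.
Joint ranges: [-3.07, 3.07], [-1.43, 2.12], [-1.02, 1.25], [-3.03, 1.67], [-3.05, -0], [-3.03, 3.03]. Speed limits (rad/s): [2.39, 2.39, 3.01, 3.14, 3.14, 3.14].

INTERFACE

Orientations are given as [roll, pitch, yaw] about the fixed x, y, z axes, in that order (R = Rz(yaw) Ry(pitch) Rx(roll)).
In Python, from workcell import * gives the robot as it stands.
- The arm moves only by the tool step_arm, never from a script. Its argument "steps" is a list of rows, each an object with "offset": the shift along the tool's x, y, z in m, a list of three; "turn": the turn, a rotation vector about the tool's x, y, z in degrees, a list of three. A call has 1 to 12 rows; each row is the pose to reach, as a shift and turn from the pose commanded when the call began, along the tool's axes at that moment; what a row does not reach only later rows make up. A row lasts 1/8 s, in which the tool goes at most 62.5 mm and 10.7 degrees, less where a joint would pass 70% of its speed; a pose out of reach is approached as far as the arm can. A call with a gripper value outside its range is refused whole. "gripper" is the opening in per cent of the stroke, from 0 (shut) to 100 (fully open), set as the call begins (left out, the last holds). The fingers move at their own pace and stop on an object; "grip_force" is the grip in N (left out, the last holds). Time passes only in rows, so rows that repeat a pose let the fingers close. It gives the time, the measured TCP pose, the force and the opening at its end, in the units of the state.
- read_state(): the state, without advancing time (a new reading comes with each control period).
- snapshot(name): name is "scene" or "top"; returns a dict with "pixels" (420x560x3 uint8, red, green, blue), "fx", "fy", "cx", "cy" (pixels), "xyz" and "orientation" of the camera in the world. Camera axes: x right, y up, looking along -z (the intrinsics and any distortion apply to the point x, -y, -z); pixel columns grow to the right and rows downward; lengths in m; the calibration is good to about 2 mm. A picture is of the moment at which its call begins. There is no depth.
- job_done(): hands the job in, once; it reports no verdict.
The state is a dict: "t": time; "joint_pos": joint angles; "qd": joint speeds; "tau": joint torques, N m; "tcp_pos": TCP position; "eef_rot": TCP orientation; "wrist_force": force on the tool from outside, world axes, zero at the start; "torque": the same for the moment, N m; "grip_width": opening from 0.0 (shut) to 1.0 (fully open).
Only numpy, scipy, OpenCV 4.12 (cv2) and the standard library are available. Lean on these libraries where they do the work, as an engineer would, in place of code of your own. Each camera call takes 0.05 s, during which the arm holds its last target.

TASK

Leave the gripper empty and use only the fingertips: push the die sled along its bed until it sits fully home against the press column, sliding it without lifting it. Then reach down through the window of the guard cage and press the valve lever all the way down to its stop, without touching the cage, and come back out clear. Do not press the lever before the sled is home, and leave everything else on the table where it stands.

Things in the scene. Friction and masses are not known exactly. Their poses are not given: they have to be found in the camera images.
- sled_mid (a point): Centre (half-way up) of the die sled: a loose aluminium block 110 (x) x 44 (y) x 30 (z) mm, about 0.4 kg, with a small round steel die (22 mm across, 10 mm high) on top near its +x end. It lies on the press bed between two guide rails (2 mm play each side), its +x end towards the press column. Its near face, 55 mm from here along -x, is free; it takes 3 to 7 N to slide.
- bed_stop (a point): On the fixed press: mid-width, on the bed's top (12 mm above the table), on the column's front face, the sled's stop. +x: push direction, z up. Home: the sled's +x end touches this face (sled_mid at x = -55 mm). Guide rails rise 10 mm above the bed from x = -240 mm on, so the sled stands 20 mm above them. Head and ram overhang only x > -54 mm, 73 mm above the bed; press top 165 mm above the table.
- window (a point): Centre of the window in the top plate of the fixed guard cage, at the plate's upper surface, 120 mm above the table; z up. The window is a level opening 100 (x) x 110 (y) mm; the plate is 6 mm thick. The cage reaches from x = -82 to +102 mm and y = -88 to +88 mm in these axes, with corner posts and thin steel bars on all four sides: the window is the only way in.
- pad_top (a point): Centre of the upper face of the lever's pad, a steel pad with a rubber face, 34 (x) x 40 (y) mm, inside the cage under the middle of the window. It moves with the lever: untouched about 20 mm below the plate's upper surface (the lever then level), fully pressed about 44 mm below it.
- lever (a joint): Angle of the valve lever in rad: 0 level (untouched, at the start up to 0.05), 0.38 fully down at its stop. The hinge lies 65 mm from the pad's centre along the window's +x and 28 mm below the plate's upper surface, its axis along y. Stiff: it takes about 4 to 5 N on the pad to move it, and it stays where it is left.
- jar_mid (a point): Bystander: centre of a red paint jar with black lid, 44 mm across, 32 mm high, standing beside the press bed.
- pot_mid (a point): Bystander: centre of an open glass pot, 44 mm across, 26 mm high, standing beside the press bed.
- bottle_mid (a point): Bystander: centre of a white finish bottle, 38 mm across, 85 mm high, standing beside the guard cage.
- weight_mid (a point): Bystander: centre of a brass leather weight with a grip knob, 52 mm across, 42 mm high, standing before the guard cage.
- spool_mid (a point): Bystander: centre of a wooden thread spool, 38 mm across, 40 mm high, standing in the far middle of the table.
- awl: Bystander: wood-handled awl, 150 mm long, lying in the near middle of the table; origin at about the middle of its length, on the table; x runs along it towards the tip.

How it is judged:
By the outcome, as a careful person would: the job done as asked, in the order asked, and still so for the second after the job is handed in, with the robot touching nothing.
It also fails if it takes over 48 s, if anything falls off the work surface, if the arm or the gripper's body presses on something with over 40 N, if the wrist force passes 120 N, or if a joint passes its speed limit or range.

## Working session

There is one attempt and no reset: what is moved stays moved. The work goes in short steps, Python scripts to look and compute and a tool call to move; the robot and the scene stay as the last step left them, time stands still between calls to the robot, and variables do not carry over. Pictures are saved under pics/ and viewed, and the job is handed in when it is done.

Besides the shell and the picture viewer there is one more tool, called after "Emit:" as a command line: name --argument value ..., lists and objects as JSON in quotes. step_arm: Moves the arm, as the interface text tells. Its arguments: {"type":"object","properties":{"steps":{"type":"array","items":{"type":"object","properties":{"offset":{"type":"array","items":{"type":"number"}},"turn":{"type":"array","items":{"type":"number"}}}}},"gripper":{"type":"number"},"grip_force":{"type":"number"}},"required":["steps"]}

```bash
mkdir -p pics; ls; python3 - <<'E'
from workcell import *
import cv2
print(read_state())
for n in ["scene","top"]:
    s=snapshot(n)
    print(n,{k:v for k,v in s.items() if k!="pixels"})
    cv2.imwrite(f"pics/{n}0.png",s["pixels"][:,:,::-1])
E
```

```text
pics
{'t': 0.0, 'joint_pos': array([-9.14903289e-01,  3.59379166e-01,  1.10429177e-02, -3.77634370e-04,
       -1.22411456e+00, -2.88077958e-01]), 'qd': array([ 0.00080855, -0.00220553,  0.00043859,  0.00123398, -0.00044588,
        0.00069538]), 'tau': array([-2.37267799e-03, -5.83331287e+01,  2.93414176e+01,  6.93688944e+00,
       -6.24880922e-03,  3.35413165e-05]), 'tcp_pos': array([ 0.24250577, -0.62941068,  0.23835678]), 'eef_rot': array([-1.56910915e+00,  1.29733805e-04,  3.67686583e-01]), 'wrist_force': array([ 0.45533656, -0.06406667, -0.31132107]), 'torque': array([-0.00694284, -0.03016901, -0.02357064]), 'grip_width': 1.0020746385985888}
scene {'fx': 385.26414295142007, 'fy': 385.26414295142007, 'cx': 280.8168776186175, 'cy': 205.21014982595713, 'xyz': array([ 1.16551557, -0.09273958,  0.63111085]), 'orientation': array([ 8.36530599e-01, -6.56783604e-04,  1.44226461e+00])}
top {'fx': 412.8409945941544, 'fy': 412.8409945941544, 'cx': 284.2612690200888, 'cy': 208.4755963428563, 'xyz': array([ 0.45165108, -0.00908373,  0.9027957 ]), 'orientation': array([ 0.10645606, -0.00869284, -1.5625347 ])}
```

View pics/scene0.png

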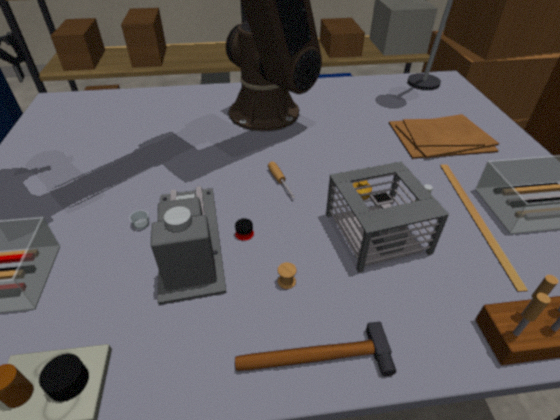

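View pics/top0.png

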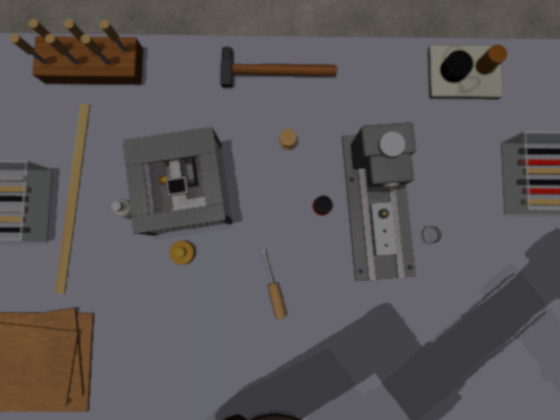

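```bash
python3 - <<'E'
import cv2
im=cv2.imread("pics/top0.png")
a=im[115:290,330:450]; cv2.imwrite("pics/t_press.png",cv2.resize(cv2.convertScaleAbs(a,alpha=1.3),None,fx=3.4,fy=3.4,interpolation=cv2.INTER_CUBIC))
a=im[120:240,110:240]; cv2.imwrite("pics/t_cage.png",cv2.resize(cv2.convertScaleAbs(a,alpha=1.3),None,fx=5,fy=5,interpolation=cv2.INTER_CUBIC))
im=cv2.imread("pics/scene0.png")
a=im[180:300,140:260]; cv2.imwrite("pics/s_press.png",cv2.resize(a,None,fx=5,fy=5,interpolation=cv2.INTER_CUBIC))
a=im[155:275,315:455]; cv2.imwrite("pics/s_cage.png",cv2.resize(a,None,fx=5,fy=5,interpolation=cv2.INTER_CUBIC))
E
```

```text
(no output)
```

View pics/t_press.png

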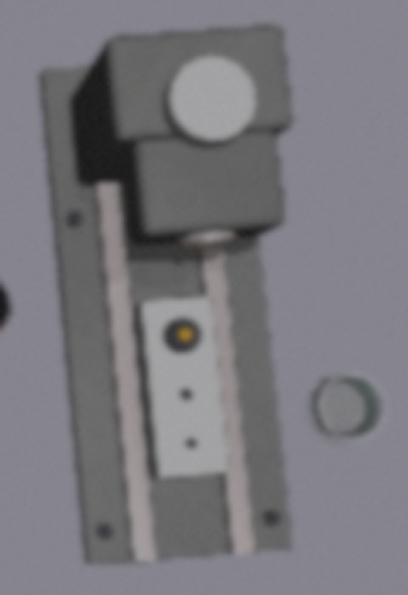

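View pics/t_cage.png

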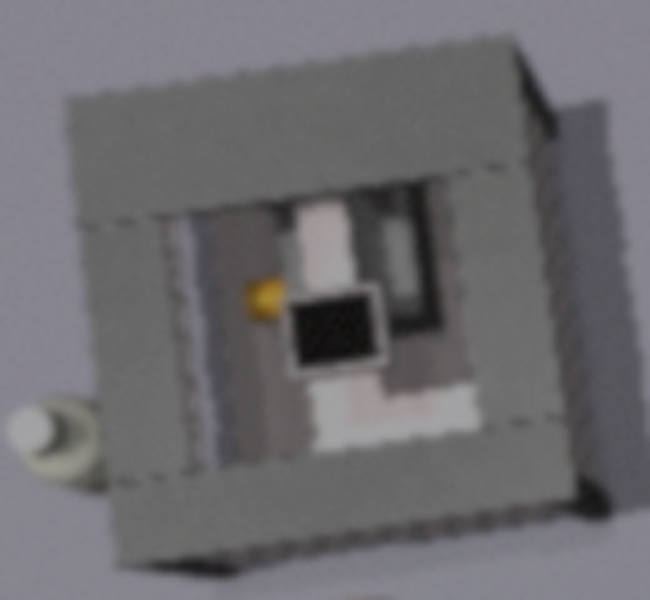

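View pics/s_press.png

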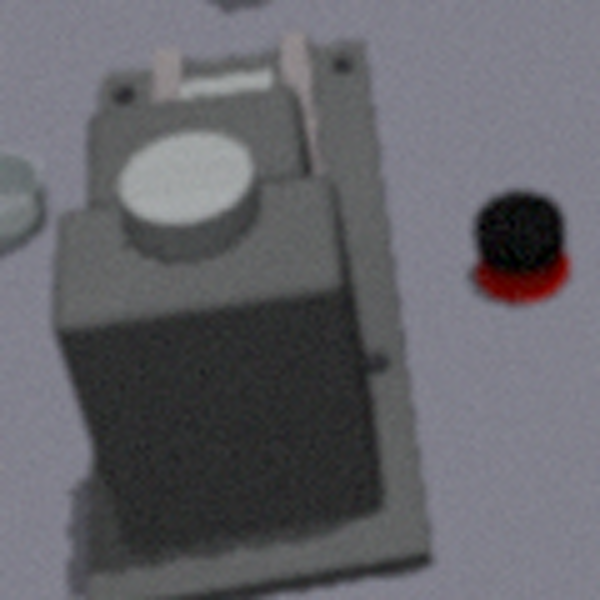

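View pics/s_cage.png

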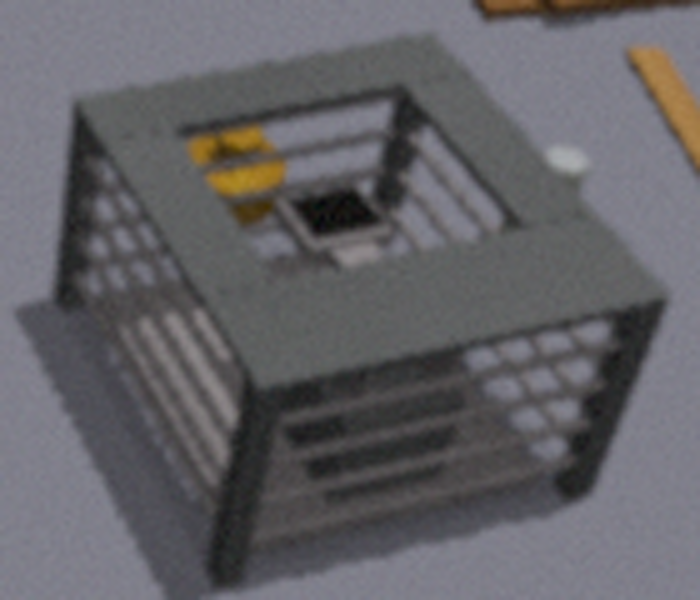

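```bash
cat > h.py <<'E'
import numpy as np, cv2
from scipy.spatial.transform import Rotation as R
C={'scene':dict(f=385.26414295142007,cx=280.8168776186175,cy=205.21014982595713,p=[1.16551557,-0.09273958,0.63111085],o=[8.36530599e-01,-6.56783604e-04,1.44226461]),
'top':dict(f=412.8409945941544,cx=284.2612690200888,cy=208.4755963428563,p=[0.45165108,-0.00908373,0.9027957],o=[0.10645606,-0.00869284,-1.5625347])}
def ray(n,uv,z):
    c=C[n];uv=np.atleast_2d(np.array(uv,float));d=np.c_[(uv[:,0]-c['cx'])/c['f'],-(uv[:,1]-c['cy'])/c['f'],-np.ones(len(uv))]
    d=R.from_euler('xyz',c['o']).apply(d);p=np.array(c['p']);return p+d*((z-p[2])/d[:,2])[:,None]
def proj(n,P):
    c=C[n];q=R.from_euler('xyz',c['o']).inv().apply(np.atleast_2d(P)-np.array(c['p']));return np.c_[c['cx']-c['f']*q[:,0]/q[:,2],c['cy']+c['f']*q[:,1]/q[:,2]]
def crop(pts,x0,y0,s): return (np.array(pts,float)+.5)/s-.5+[x0,y0]
E
python3 - <<'E'
from h import *
np.set_printoptions(precision=4,suppress=True)
def quad(P):
    L=[np.linalg.norm(P[i]-P[(i+1)%4]) for i in range(4)]
    print(P[:,:2].round(4).tolist(),'L',np.round(L,4),'c',P.mean(0)); 
    ax=(P[0]+P[1]-P[2]-P[3]);ay=(P[0]+P[3]-P[1]-P[2]); print('yaw',np.degrees(np.arctan2(ax[1],ax[0])),np.degrees(np.arctan2(-ay[0],ay[1])))
print('cage top');quad(ray('top',crop([(68,100),(513,38),(580,498),(118,565)],110,120,5),.12))
print('cage scene: ');P=ray('scene',crop([(75,100),(435,38),(665,292),(258,388)],315,155,5),.12);print(P)
print('sled');quad(ray('top',crop([(142,303),(207,297),(228,472),(158,477)],330,115,3.4),.042))
print('rails z22');print(ray('top',crop([(97,183),(120,183),(134,560),(157,560),(204,255),(224,255),(232,552),(256,552)],330,115,3.4),.022))
print('bed z12');print(ray('top',crop([(41,72),(86,562),(292,548)],330,115,3.4),.012))
print('pad rim z100');quad(ray('top',crop([(278,292),(380,284),(388,365),(290,378)],110,120,5),.100))
print('pad rim scene');print(ray('scene',crop([(275,198),(362,185),(387,222),(305,240)],315,155,5),.100))
E
```

```text
cage top
[[0.6665, 0.2975], [0.693, 0.1263], [0.5138, 0.0961], [0.4869, 0.2698]] L [0.1733 0.1817 0.1758 0.1817] c [0.5901 0.1974 0.12  ]
yaw 9.176437184777637 8.809799778187472
cage scene: 
[[0.5191 0.0979 0.12  ]
 [0.4949 0.2695 0.12  ]
 [0.6675 0.2978 0.12  ]
 [0.6974 0.1263 0.12  ]]
sled
[[0.5553, -0.199], [0.5595, -0.2394], [0.4518, -0.2502], [0.4484, -0.2073]] L [0.0406 0.1082 0.043  0.1072] c [ 0.5038 -0.224   0.042 ]
yaw 5.078484773226124 5.149387674701746
rails z22
[[ 0.6347 -0.1758  0.022 ]
 [ 0.6348 -0.1905  0.022 ]
 [ 0.397  -0.1962  0.022 ]
 [ 0.3971 -0.2105  0.022 ]
 [ 0.5888 -0.2434  0.022 ]
 [ 0.589  -0.2561  0.022 ]
 [ 0.4024 -0.2573  0.022 ]
 [ 0.4025 -0.2722  0.022 ]]
bed z12
[[ 0.7099 -0.1419  0.012 ]
 [ 0.3949 -0.1681  0.012 ]
 [ 0.4046 -0.298   0.012 ]]
pad rim z100
[[0.5956, 0.2192], [0.5992, 0.1793], [0.567, 0.1751], [0.5615, 0.2132]] L [0.0401 0.0324 0.0385 0.0346] c [0.5808 0.1967 0.1   ]
yaw 8.774115696324682 6.642691029442403
pad rim scene
[[0.5714 0.1746 0.1   ]
 [0.5678 0.2142 0.1   ]
 [0.5924 0.2166 0.1   ]
 [0.599  0.179  0.1   ]]
```

```bash
cat >> h.py <<'E'
def off(target,yawdeg):
    from workcell import read_state
    s=read_state(); M=R.from_euler('xyz',s['eef_rot']);T=R.from_euler('xyz',[-np.pi/2,0,np.radians(yawdeg)])
    print('t',s['t'],'tcp',s['tcp_pos'].round(4),'rpy',np.degrees(s['eef_rot']).round(2),'F',s['wrist_force'].round(2),'grip',round(s['grip_width'],3))
    print('offset',M.inv().apply(np.array(target)-s['tcp_pos']).round(4),'turn',np.degrees((M.inv()*T).as_rotvec()).round(2))
E
python3 -c "
from h import *
off([.415,-.234,.2],4.9)
print(ray('top',[[431,235],[322,205],[182,253]],.02))"
```

```text
t 0.1 tcp [ 0.2425 -0.6295  0.2385] rpy [-8.992e+01  1.000e-02  2.107e+01] F [ 0.32 -0.77  0.43] grip 0.999
offset [0.3031 0.0389 0.307 ] turn [-0.08 16.17 -0.02]
[[ 0.49178856 -0.33084376  0.02      ]
 [ 0.55432731 -0.09721472  0.02      ]
 [ 0.44906097  0.20018882  0.02      ]]
```

Emit:
step_arm --steps '[{"offset": [0.03,0,0.03],"turn": [0,2,0]},{"offset": [0.06,0,0.06],"turn": [0,4,0]},{"offset": [0.1,0.005,0.1],"turn": [0,6,0]},{"offset": [0.14,0.01,0.14],"turn": [0,8,0]},{"offset": [0.18,0.015,0.18],"turn": [0,10,0]},{"offset": [0.22,0.02,0.22],"turn": [0,12,0]},{"offset": [0.26,0.03,0.26],"turn": [0,14,0]},{"offset": [0.29,0.035,0.295],"turn": [0,16,0]},{"offset": [0.303,0.039,0.307],"turn": [0,16.2,0]},{"offset": [0.303,0.039,0.307],"turn": [0,16.2,0]}]' --gripper 0

```text
t: 1.35
tcp_pos: [0.4152, -0.2333, 0.2]
eef_rot: [-1.57, 0.001, 0.087]
wrist_force: [0.7, -0.7, 0.7]
grip_width: 0.001
```

```bash
python3 - <<'E'
from h import *
from workcell import snapshot
off([.417,-.2335,.033],4.9)
for n in ["scene","top"]:
    cv2.imwrite(f"pics/{n}1.png",snapshot(n)["pixels"][:,:,::-1])
im=cv2.imread("pics/top1.png")[115:315,330:450]
cv2.imwrite("pics/t1.png",cv2.resize(im,None,fx=3,fy=3,interpolation=cv2.INTER_CUBIC))
E
```

```text
t 1.35 tcp [ 0.4152 -0.2333  0.2   ] rpy [-8.998e+01  4.000e-02  5.010e+00] F [ 0.72 -0.73  0.66] grip 0.001
offset [ 0.0019  0.167  -0.0004] turn [-0.02  0.11 -0.04]
```

View pics/t1.png

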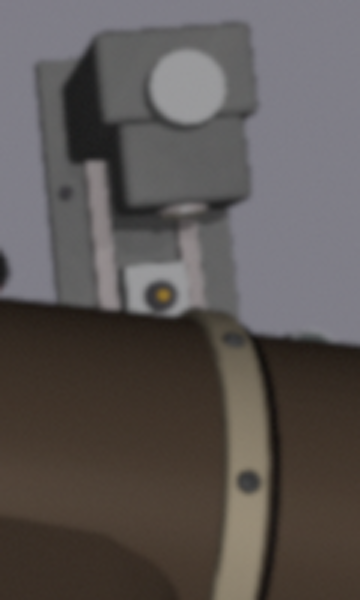

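View pics/scene1.png

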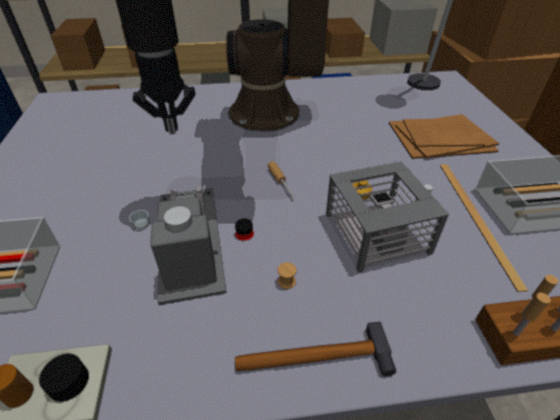

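```bash
python3 - <<'E'
from h import *
im=cv2.imread("pics/scene1.png")[60:150,110:220]
cv2.imwrite("pics/s1c.png",cv2.resize(im,None,fx=6,fy=6,interpolation=cv2.INTER_CUBIC))
p=np.array([.4152,-.2333]);z=np.array([-.0873,.996])
for h in (0,.02,.04,.06,.073,.09):
  for w in (-.055,0,.055):
    q=proj('scene',np.r_[p+w*z,.192+h])[0]; print(h,w,((q-[110,60])*6+2.5).round())
E
```

```text
0 -0.055 [215. 445.]
0 0 [373. 428.]
0 0.055 [527. 411.]
0.02 -0.055 [202. 396.]
0.02 0 [362. 379.]
0.02 0.055 [519. 362.]
0.04 -0.055 [188. 345.]
0.04 0 [351. 328.]
0.04 0.055 [511. 312.]
0.06 -0.055 [174. 292.]
0.06 0 [340. 276.]
0.06 0.055 [502. 259.]
0.073 -0.055 [164. 257.]
0.073 0 [332. 240.]
0.073 0.055 [497. 224.]
0.09 -0.055 [151. 209.]
0.09 0 [322. 193.]
0.09 0.055 [489. 178.]
```

View pics/s1c.png

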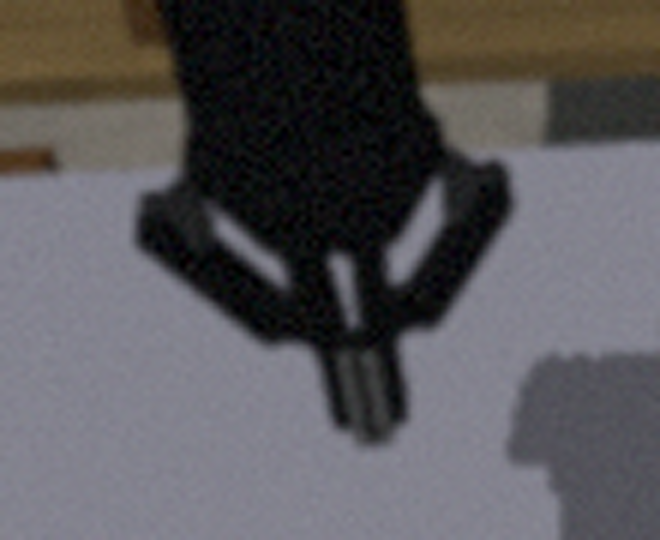

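Emit:
step_arm --steps '[{"offset": [0.002,0.03,0]},{"offset": [0.002,0.06,0]},{"offset": [0.002,0.09,0]},{"offset": [0.002,0.12,0]},{"offset": [0.002,0.14,0]},{"offset": [0.002,0.155,0]},{"offset": [0.002,0.163,0]},{"offset": [0.002,0.167,0]},{"offset": [0.002,0.167,0]}]'

```text
schema error: expected keys offset, turn
```

```bash
python3 - <<'E'
from h import *
from workcell import snapshot
off([.518,-.2243,.033],4.9)
cv2.imwrite("pics/scene2.png",snapshot("scene")["pixels"][:,:,::-1])
im=cv2.imread("pics/scene2.png")[120:300,130:260]
cv2.imwrite("pics/s2.png",cv2.resize(im,None,fx=4,fy=3.3,interpolation=cv2.INTER_CUBIC))
E
```

```text
t 1.45 tcp [ 0.4149 -0.2346  0.2002] rpy [-9.00e+01  2.00e-02  4.91e+00] F [ 1.3   0.11 -0.89] grip 0.001
offset [0.1037 0.1672 0.0014] turn [-0.    0.01 -0.02]
```

View pics/s2.png

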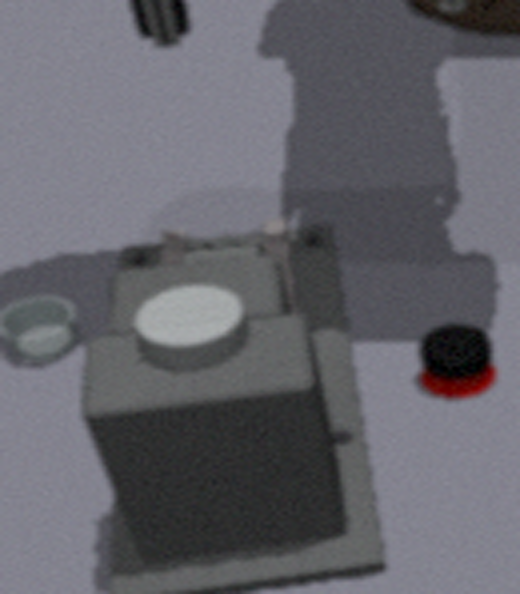

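The move was refused (every row needs a turn) and the arm still stands above the bed. I'll resend it.

Emit:
step_arm --steps '[{"offset": [0.002,0.03,0],"turn": [0,0,0]},{"offset": [0.002,0.06,0],"turn": [0,0,0]},{"offset": [0.002,0.09,0],"turn": [0,0,0]},{"offset": [0.002,0.12,0],"turn": [0,0,0]},{"offset": [0.002,0.14,0],"turn": [0,0,0]},{"offset": [0.002,0.155,0],"turn": [0,0,0]},{"offset": [0.002,0.163,0],"turn": [0,0,0]},{"offset": [0.002,0.167,0],"turn": [0,0,0]},{"offset": [0.002,0.167,0],"turn": [0,0,0]}]'

```text
t: 2.62
tcp_pos: [0.417, -0.2345, 0.0334]
eef_rot: [-1.571, -0.0, 0.085]
wrist_force: [-0.4, -0.2, 1.1]
grip_width: 0.001
```

```bash
python3 - <<'E'
from h import *
from workcell import snapshot
off([.518,-.2243,.033],4.9)
cv2.imwrite("pics/scene2b.png",snapshot("scene")["pixels"][:,:,::-1])
im=cv2.imread("pics/scene2b.png")[120:300,130:260]
cv2.imwrite("pics/s2b.png",cv2.resize(im,None,fx=4,fy=3.3,interpolation=cv2.INTER_CUBIC))
E
```

```text
t 2.625 tcp [ 0.417  -0.2345  0.0334] rpy [-90.    -0.     4.85] F [-0.39 -0.17  1.13] grip 0.001
offset [0.1015 0.0004 0.0016] turn [ 0.   -0.05  0.  ]
```

View pics/s2b.png

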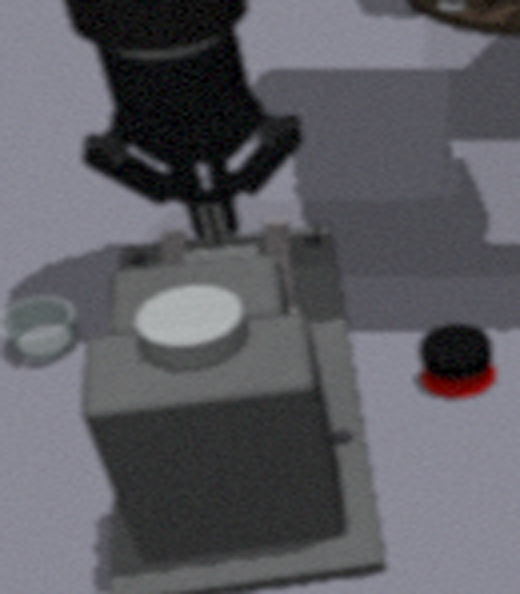

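The tip is between the rails behind the sled, so I'll start pushing.

Emit:
step_arm --steps '[{"offset": [0.01,0,0],"turn": [0,0,0]},{"offset": [0.017,0,0],"turn": [0,0,0]},{"offset": [0.022,0,0],"turn": [0,0,0]},{"offset": [0.026,0,0],"turn": [0,0,0]},{"offset": [0.032,0,0],"turn": [0,0,0]},{"offset": [0.038,0,0.0005],"turn": [0,0,0]},{"offset": [0.044,0,0.0005],"turn": [0,0,0]},{"offset": [0.05,0,0.001],"turn": [0,0,0]},{"offset": [0.056,0,0.001],"turn": [0,0,0]},{"offset": [0.062,0,0.001],"turn": [0,0,0]},{"offset": [0.068,0,0.001],"turn": [0,0,0]},{"offset": [0.074,0,0.001],"turn": [0,0,0]}]'

```text
t: 4.18
tcp_pos: [0.4911, -0.2269, 0.0333]
eef_rot: [-1.571, 0.0, 0.085]
wrist_force: [-1.3, -0.0, -1.5]
grip_width: -0.002
```

```bash
python3 - <<'E'
from h import *
from workcell import snapshot
off([.518,-.2243,.033],4.9)
for n in ["scene","top"]:
    cv2.imwrite(f"pics/{n}3.png",snapshot(n)["pixels"][:,:,::-1])
im=cv2.imread("pics/scene3.png")[120:300,130:260]
im2=cv2.imread("pics/top3.png")[115:295,330:450]
cv2.imwrite("pics/s3.png",np.hstack([cv2.resize(i,(390,590),interpolation=cv2.INTER_CUBIC) for i in (im,im2)]))
E
```

```text
t 4.175 tcp [ 0.4911 -0.2269  0.0333] rpy [-90.     0.     4.87] F [-1.3 -0.  -1.5] grip -0.002
offset [0.0271 0.0003 0.0003] turn [-0.   -0.03 -0.  ]
```

View pics/s3.png

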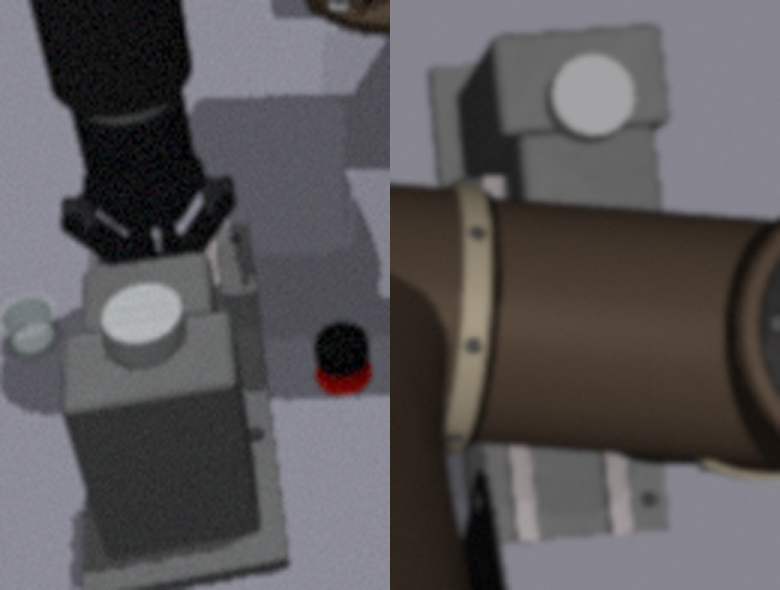

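Emit:
step_arm --steps '[{"offset": [0.004,0,0],"turn": [0,0,0]},{"offset": [0.008,0,0],"turn": [0,0,0]},{"offset": [0.012,0,0],"turn": [0,0,0]},{"offset": [0.016,0,0],"turn": [0,0,0]},{"offset": [0.02,0,0],"turn": [0,0,0]}]'

```text
t: 4.9
tcp_pos: [0.5108, -0.2253, 0.0333]
eef_rot: [-1.571, 0.0, 0.085]
wrist_force: [-4.5, -0.6, 3.8]
grip_width: 0.004
```

Emit:
step_arm --steps '[{"offset": [0.002,0,0],"turn": [0,0,0]},{"offset": [0.004,0,0],"turn": [0,0,0]}]'

```text
t: 5.15
tcp_pos: [0.5146, -0.2249, 0.0332]
eef_rot: [-1.571, 0.0, 0.085]
wrist_force: [-5.0, -0.1, 4.4]
grip_width: 0.0
```

Emit:
step_arm --steps '[{"offset": [0.0015,0,0],"turn": [0,0,0]},{"offset": [0.003,0,0],"turn": [0,0,0]}]'

```text
t: 5.4
tcp_pos: [0.5158, -0.2247, 0.033]
eef_rot: [-1.57, 0.003, 0.085]
wrist_force: [-10.7, -1.5, 7.2]
grip_width: 0.002
```

Emit:
step_arm --steps '[{"offset": [0.0015,0,0],"turn": [0,0,0]}]'

```text
t: 5.52
tcp_pos: [0.5159, -0.2247, 0.0329]
eef_rot: [-1.57, 0.006, 0.084]
wrist_force: [-14.4, -2.2, 10.9]
grip_width: 0.003
```

Emit:
step_arm --steps '[{"offset": [0.0015,0,0],"turn": [0,0,0]}]'

```text
t: 5.65
tcp_pos: [0.5159, -0.2246, 0.0327]
eef_rot: [-1.57, 0.008, 0.084]
wrist_force: [-17.9, -1.9, 12.4]
grip_width: 0.0
```

Emit:
step_arm --steps '[{"offset": [-0.003,0,0],"turn": [0,0,0]},{"offset": [-0.01,0,0],"turn": [0,0,0]},{"offset": [-0.025,0,0],"turn": [0,0,0]},{"offset": [-0.045,-0.01,0],"turn": [0,0,0]},{"offset": [-0.06,-0.05,0],"turn": [0,0,0]},{"offset": [-0.065,-0.1,0],"turn": [0,0,0]},{"offset": [-0.065,-0.15,0],"turn": [0,0,0]},{"offset": [-0.065,-0.2,0],"turn": [0,0,0]},{"offset": [-0.065,-0.22,0.04],"turn": [0,0,0]},{"offset": [-0.065,-0.22,0.09],"turn": [0,0,0]},{"offset": [-0.065,-0.22,0.14],"turn": [0,0,0]},{"offset": [-0.065,-0.22,0.19],"turn": [0,0,0]}]'

```text
t: 7.15
tcp_pos: [0.4391, -0.0393, 0.2536]
eef_rot: [-1.57, -0.002, 0.085]
wrist_force: [0.0, 1.3, -0.8]
grip_width: 0.004
```

```bash
python3 - <<'E'
from h import *
from workcell import snapshot
y=np.radians(9);off(np.array([.5815,.1963,.22])-.008*np.array([np.cos(y),np.sin(y),0]),9)
for n in ["scene","top"]:
    cv2.imwrite(f"pics/{n}4.png",snapshot(n)["pixels"][:,:,::-1])
im=cv2.imread("pics/scene4.png")[180:300,140:260]
im2=cv2.imread("pics/top4.png")[115:290,330:450]
cv2.imwrite("pics/s4.png",np.hstack([cv2.resize(i,(400,590),interpolation=cv2.INTER_CUBIC) for i in (im,im2)]))
E
```

```text
t 7.15 tcp [ 0.4391 -0.0393  0.2536] rpy [-89.96  -0.12   4.85] F [ 0.03  1.3  -0.78] grip 0.004
offset [0.1537 0.0341 0.2221] turn [-0.04 -4.15  0.12]
```

View pics/s4.png

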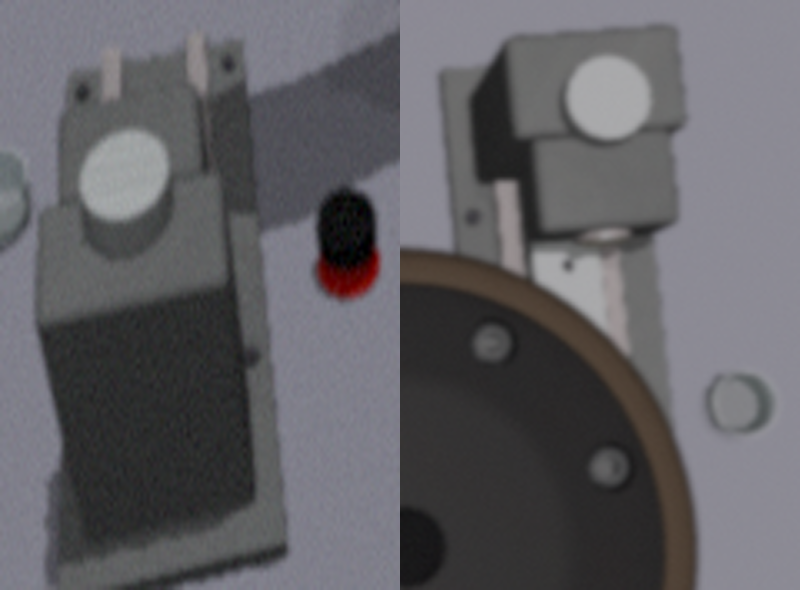

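View pics/top4.png

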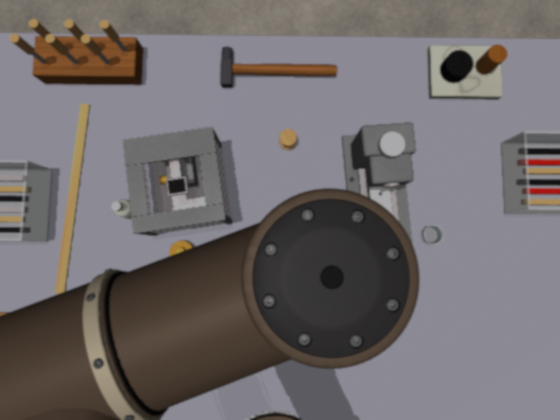

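Emit:
step_arm --steps '[{"offset": [0.02,0,0.03],"turn": [0,-0.5,0]},{"offset": [0.04,0,0.06],"turn": [0,-1,0]},{"offset": [0.06,0,0.09],"turn": [0,-1.5,0]},{"offset": [0.08,0,0.12],"turn": [0,-2,0]},{"offset": [0.1,0.01,0.15],"turn": [0,-2.5,0]},{"offset": [0.12,0.02,0.18],"turn": [0,-3,0]},{"offset": [0.14,0.03,0.205],"turn": [0,-3.5,0]},{"offset": [0.15,0.034,0.218],"turn": [0,-4,0]},{"offset": [0.154,0.034,0.222],"turn": [0,-4.2,0]},{"offset": [0.154,0.034,0.222],"turn": [0,-4.2,0]}]'

```text
t: 8.5
tcp_pos: [0.5743, 0.1931, 0.2197]
eef_rot: [-1.571, -0.0, 0.158]
wrist_force: [0.1, 0.6, 0.1]
grip_width: 0.001
```

```bash
python3 - <<'E'
from h import *
from workcell import snapshot
y=np.radians(9);off(np.array([.5815,.1963,.12])-.008*np.array([np.cos(y),np.sin(y),0]),9)
for n in ["scene","top"]:
    cv2.imwrite(f"pics/{n}5.png",snapshot(n)["pixels"][:,:,::-1])
im=cv2.imread("pics/scene5.png")[85:275,295:455]
im2=cv2.imread("pics/top5.png")[115:290,330:450]
cv2.imwrite("pics/s5.png",np.hstack([cv2.resize(i,(400,590),interpolation=cv2.INTER_CUBIC) for i in (im,im2)]))
E
```

```text
t 8.5 tcp [0.5743 0.1931 0.2197] rpy [-8.999e+01 -2.000e-02  9.060e+00] F [0.1  0.61 0.08] grip 0.001
offset [-0.0004  0.0997  0.002 ] turn [-0.01  0.06  0.02]
```

View pics/s5.png

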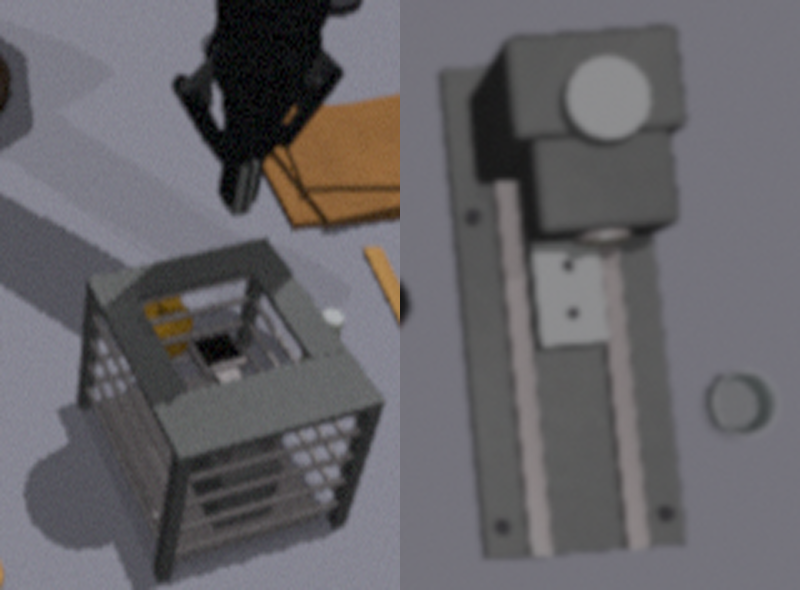

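```bash
python3 - <<'E'
from h import *
e=np.array([(540,347),(608,343)])/[3.333,3.371]+[330,115]
P=ray('top',e,.042);print(P); d=np.array([np.cos(.0855),np.sin(.0855)])
print('sled +x end', P[:,:2].mean(0)+.11*d)
# rails start mid from same picture
e=np.array([(528,557),(553,557),(627,549),(650,549)])/[3.333,3.371]+[330,115]
Q=ray('top',e,.022);print('stop est',Q[:,:2].mean(0)+.24*d)
# column front-left corner base: dark column left face bottom edge ends at left rail; bed-level/column visible (474,178)
print(proj('scene',[[.5733,.1951,.112],[.5733,.1951,.1]]))
E
```

```text
[[ 0.52771832 -0.45248425  0.042     ]
 [ 0.53060986 -0.49568555  0.042     ]]
sled +x end [ 0.63876227 -0.46469135]
stop est [ 0.63904673 -0.46799242]
[[380.16803891 189.63076783]
 [379.18935567 193.97227391]]
```

Emit:
step_arm --steps '[{"offset": [0,0.01,0.002],"turn": [0,0,0]},{"offset": [0,0.03,0.002],"turn": [0,0,0]},{"offset": [0,0.05,0.002],"turn": [0,0,0]},{"offset": [0,0.07,0.002],"turn": [0,0,0]},{"offset": [0,0.085,0.002],"turn": [0,0,0]},{"offset": [0,0.095,0.002],"turn": [0,0,0]},{"offset": [0,0.1,0.002],"turn": [0,0,0]},{"offset": [0,0.1,0.002],"turn": [0,0,0]}]'

```text
t: 9.6
tcp_pos: [0.574, 0.1957, 0.1193]
eef_rot: [-1.571, -0.0, 0.158]
wrist_force: [0.2, 0.3, -0.3]
grip_width: 0.005
```

```bash
python3 - <<'E'
from h import *
from workcell import snapshot
y=np.radians(9);off(np.array([.5815,.1963,.084])-.008*np.array([np.cos(y),np.sin(y),0]),9)
cv2.imwrite(f"pics/scene6.png",snapshot("scene")["pixels"][:,:,::-1])
im=cv2.imread("pics/scene6.png")[115:275,315:455]
cv2.imwrite("pics/s6.png",cv2.resize(im,None,fx=3.7,fy=3.7,interpolation=cv2.INTER_CUBIC))
E
```

```text
t 9.6 tcp [0.574  0.1957 0.1193] rpy [-90.    -0.     9.07] F [ 0.25  0.3  -0.3 ] grip 0.005
offset [-0.0005  0.0353 -0.0005] turn [0.   0.07 0.  ]
```

View pics/s6.png

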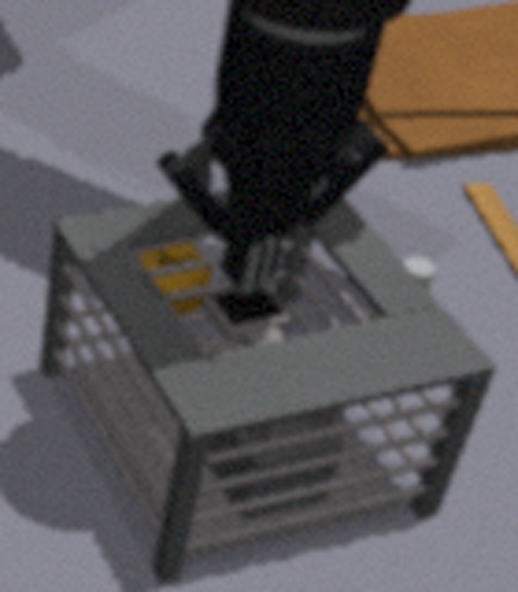

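Emit:
step_arm --steps '[{"offset": [0,0.004,0],"turn": [0,0,0]},{"offset": [0,0.008,0],"turn": [0,0,0]},{"offset": [0,0.011,0],"turn": [0,0,0]},{"offset": [0,0.014,0],"turn": [0,0,0]},{"offset": [0,0.017,0],"turn": [0,0,0]},{"offset": [0,0.02,0],"turn": [0,0,0]}]'

```text
t: 10.4
tcp_pos: [0.5736, 0.1955, 0.0991]
eef_rot: [-1.571, 0.001, 0.158]
wrist_force: [-2.7, 0.4, 3.4]
grip_width: 0.003
```

Emit:
step_arm --steps '[{"offset": [0,0.003,0],"turn": [0,0,0]},{"offset": [0,0.006,0],"turn": [0,0,0]},{"offset": [0,0.009,0],"turn": [0,0,0]}]'

```text
t: 10.78
tcp_pos: [0.5742, 0.1957, 0.0902]
eef_rot: [-1.571, -0.0, 0.158]
wrist_force: [-1.9, -1.7, 3.2]
grip_width: 0.0
```

Emit:
step_arm --steps '[{"offset": [0,0.002,0],"turn": [0,0,0]},{"offset": [0,0.004,0],"turn": [0,0,0]}]'

```text
t: 11.02
tcp_pos: [0.5747, 0.1958, 0.0865]
eef_rot: [-1.571, -0.001, 0.159]
wrist_force: [0.8, -0.9, 3.5]
grip_width: 0.003
```

Emit:
step_arm --steps '[{"offset": [0,0.002,0],"turn": [0,0,0]}]'

```text
t: 11.15
tcp_pos: [0.5748, 0.1959, 0.0846]
eef_rot: [-1.57, -0.002, 0.159]
wrist_force: [0.6, -0.1, 4.6]
grip_width: -0.002
```

Emit:
step_arm --steps '[{"offset": [0,0.0015,0],"turn": [0,0,0]}]'

```text
t: 11.28
tcp_pos: [0.5747, 0.196, 0.0833]
eef_rot: [-1.57, -0.002, 0.159]
wrist_force: [-0.6, -0.7, 12.6]
grip_width: -0.001
```

Force jumps at the expected height (stop). I'll press slightly more to confirm.

Emit:
step_arm --steps '[{"offset": [0,0.001,0],"turn": [0,0,0]},{"offset": [0,0.001,0],"turn": [0,0,0]}]'

```text
t: 11.52
tcp_pos: [0.5747, 0.196, 0.0832]
eef_rot: [-1.57, -0.002, 0.159]
wrist_force: [-1.0, -1.7, 12.1]
grip_width: -0.002
```

Emit:
step_arm --steps '[{"offset": [0,0.001,0],"turn": [0,0,0]},{"offset": [0,0.001,0],"turn": [0,0,0]}]'

```text
t: 11.78
tcp_pos: [0.5748, 0.196, 0.083]
eef_rot: [-1.57, -0.003, 0.159]
wrist_force: [-4.9, -2.1, 17.6]
grip_width: -0.001
```

Emit:
step_arm --steps '[{"offset": [0,-0.005,0],"turn": [0,0,0]},{"offset": [0,-0.02,0],"turn": [0,0,0]},{"offset": [0,-0.045,0],"turn": [0,0,0]},{"offset": [0,-0.075,0],"turn": [0,0,0]},{"offset": [0,-0.11,0],"turn": [0,0,0]},{"offset": [0,-0.15,0],"turn": [0,0,0]},{"offset": [0,-0.17,0],"turn": [0,0,0]},{"offset": [-0.04,-0.18,0.03],"turn": [0,0,0]},{"offset": [-0.08,-0.18,0.06],"turn": [0,0,0]},{"offset": [-0.12,-0.18,0.1],"turn": [0,0,0]},{"offset": [-0.12,-0.18,0.15],"turn": [0,0,0]},{"offset": [-0.12,-0.18,0.2],"turn": [0,0,0]}]'

```text
t: 13.28
tcp_pos: [0.4228, 0.3754, 0.262]
eef_rot: [-1.57, -0.001, 0.159]
wrist_force: [0.9, 0.6, 1.1]
grip_width: -0.002
```

```bash
python3 - <<'E'
from h import *
from workcell import snapshot
off([.45,.4,.26],9)
for n in ["scene","top"]:
    cv2.imwrite(f"pics/{n}7.png",snapshot(n)["pixels"][:,:,::-1])
im=cv2.imread("pics/scene7.png")[155:275,315:455]
im2=cv2.imread("pics/top7.png")[120:240,110:240]
cv2.imwrite("pics/s7.png",np.hstack([cv2.resize(i,(400,380),interpolation=cv2.INTER_CUBIC) for i in (im,im2)]))
E
```

```text
t 13.275 tcp [0.4228 0.3754 0.262 ] rpy [-8.994e+01 -4.000e-02  9.110e+00] F [0.9  0.63 1.05] grip -0.002
offset [0.0307 0.002  0.0199] turn [-0.06  0.11  0.04]
```

View pics/s7.png

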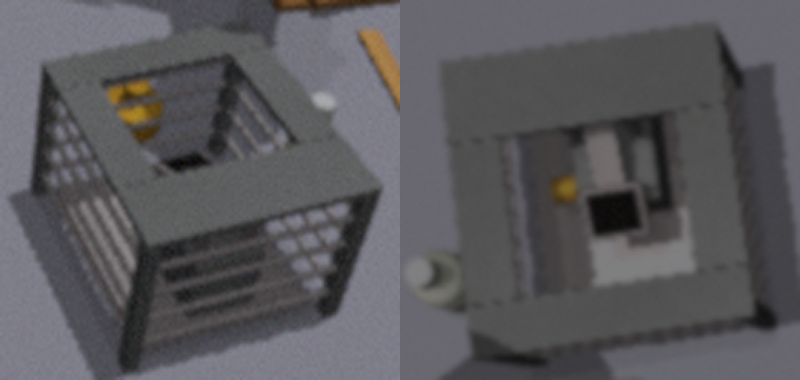

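View pics/top7.png

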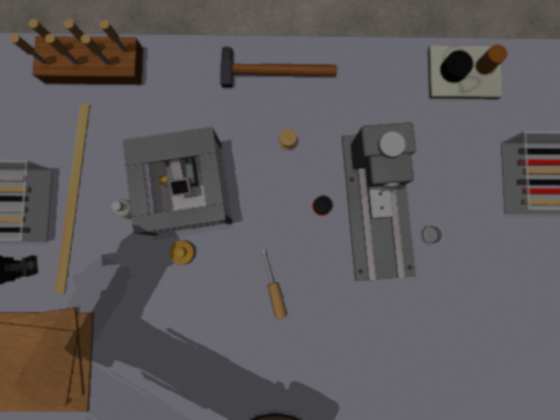

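```bash
python3 - <<'E'
from h import *
t=np.array([216,233])/[3.077,3.167]+[110,120]; s=np.array([184,153])/[2.857,3.167]+[315,155]
for z in (.06,.07,.08,.09,.1): print(z,ray('top',t,z)[0],ray('scene',s,z)[0])
a=cv2.imread('pics/top0.png').astype(int);b=cv2.imread('pics/top7.png').astype(int)
im=cv2.imread("pics/top7.png")[115:290,330:450]
cv2.imwrite("pics/p7.png",cv2.resize(im,None,fx=3.4,fy=3.4,interpolation=cv2.INTER_CUBIC))
E
```

```text
0.06 [0.57063137 0.19859933 0.06      ] [0.55976702 0.20711638 0.06      ]
0.07 [0.56921963 0.19613511 0.07      ] [0.57037352 0.20186599 0.07      ]
0.08 [0.5678079 0.1936709 0.08     ] [0.58098002 0.19661559 0.08      ]
0.09 [0.56639617 0.19120668 0.09      ] [0.59158652 0.19136519 0.09      ]
0.1 [0.56498443 0.18874247 0.1       ] [0.60219301 0.18611479 0.1       ]
```

View pics/p7.png

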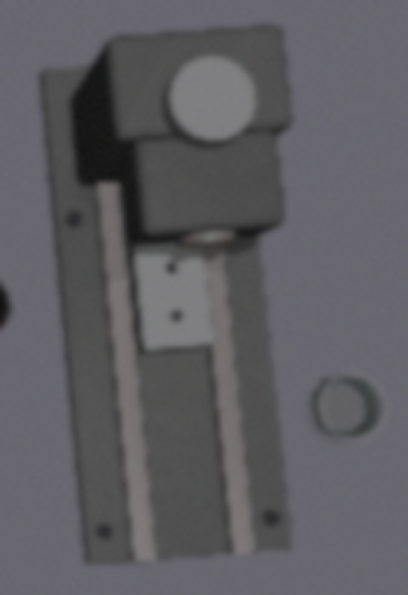

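The two views put the pad's far edge at about z = 0.070 (0.069 is expected when fully pressed). The sled is unchanged at home, and the bystanders look unmoved. I'm handing in.

```bash
python3 -c "
from workcell import *
print(job_done())"
```

```text
the job is handed in; nothing more can be done
None
```

The die sled is home against the press column and the valve lever is fully down at its stop. The job was handed in after about 13.4 s, with the arm clear of everything.

- **Sled:** I pushed it along the bed with the shut fingertips at about 5 N. It stopped dead at TCP x = 0.516 while the force rose to about 18 N. A later picture puts its front end at x = 0.6388, against an estimated stop at 0.6390.
- **Lever:** I pressed it only after the sled was home, going straight down through the window. It moved at 3 to 5 N until TCP z = 0.083, then held against 12 to 18 N. Seen from both cameras, the pad's far edge is at about z = 0.070, against 0.069 expected when fully pressed.
- **Surroundings:** No force suggested contact with the cage. By eye, the bystanders stand where they did in the last top view, but I did not measure them.

One move call was refused for leaving out the "turn" values; the arm did not move, and I sent it again. None of the checks failed. The first try at checking the sled used a wrong crop offset, so its sideways (y) values were wrong, but the along-push comparison still holds.

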